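Lock the bedside medicine box

ROBOT

A 6-joint arm with a two-finger parallel gripper is mounted at the origin on the work surface. World frame = base frame: x ahead of the robot, y to its left, z up, the work surface at z = 0. Lengths are in m, angles in rad, forces in N, time in s.
With the tool pointing down it reaches from about 0.375 to 0.9 m from the base axis. Payload 3.1 kg.
Tool frame: the origin (TCP) lies midway between the tips of the shut fingers; the grasp point (between the pads) lies 19 mm behind it; z points along the fingers, y is the line along which they close (so a half turn about z gives the same grasp; the last joint's range is limited). The gripper opens to 85 mm and grips with 20 to 120 N. Pads are 22 mm wide; open, the fingers measure 114 mm over their backs; the gripper's body (76 mm by 85 mm) begins 54 mm behind the grasp point. The pads swing forward as they close: fully open they stand 13 mm farther back than shut.
Start: joints at [1, 0.527, 1.433, -0, 1.181, -0.178], TCP at [0.239, 0.578, 0.231] pointing down, gripper open.
Joint ranges: [-3.08, 3.08], [-0.75, 2.2], [0.22, 2.44], [-1.43, 4.57], [0, 2.65], [-2.85, 2.85]. Speed limits (rad/s): [2.79, 2.79, 3.14, 3.14, 3.14, 3.14].

INTERFACE

Orientations are given as a unit quaternion [x, y, z, w].
In Python, from station import manip gives the robot as it stands. The module is installed in compiled form; this text tells all that it offers.
- The arm moves only by the tool apply_moves, never from a script. Its arguments are lists of equal length, an entry for each row: "claw": the gripper's target within -1 to 1 (fully open at 1, half-way at 0, shut at -1); "travel": the shift along the tool's x, y, z scaled (see below), a list of three; "turn": the turn, a rotation vector about the tool's x, y, z scaled (see below), a list of three. In form: {"claw": [claw, ...], "travel": [[dx, dy, dz], ...], "turn": [[rx, ry, rz], ...]}. A call has 1 to 5 rows; each row is the pose to reach, as a shift and turn from the pose commanded when the call began, along the tool's axes at that moment, turning the shorter way round; what a row does not reach only later rows make up. The controller multiplies each number of a shift by 800 mm and each number of a turn by 180 degrees. A row lasts 1/12 s, in which the tool goes at most 41.7 mm and 7.16 degrees, less where a joint would pass 70% of its speed; a pose out of reach is approached as far as the arm can. A call with a number of a shift or a turn outside -1 to 1 is refused whole. A call with a gripper value outside its range is refused whole. The fingers move at their own pace and stop on an object; "newtons" is the grip in N (left out, the last holds). Time passes only in rows, so rows that repeat a pose let the fingers close. It gives the time, the measured TCP pose, the force, the opening and the grip force at its end, in the units of the state.
- manip.sense(): the state, without advancing time (a new reading comes with each control period).
- manip.snapshot(name): name is "side" or "top" or "wrist"; returns a dict with "pixels" (420x560x3 uint8, red, green, blue), "depth" (420x560 float32, m along the optical axis (not along the pixel's ray), 0 where there is no reading), "intrinsics" (3x3 intrinsics, pixels), "R" (3x3) and "t" (3): a world point X has camera coordinates R X + t. Camera axes: x right, y down, z forward; pixel columns grow to the right and rows downward; lengths in m; the calibration is good to about 2 mm. A picture is of the moment at which its call begins.
- manip.sign_off(): hands the job in; it is judged then, once.
The state is a dict: "t": time; "q": joint angles; "qd": joint speeds; "tau": joint torques, N m; "tcp_pos": TCP position; "tool_rot": TCP orientation; "force": force on the tool from outside, world axes, zero at the start; "ft_torque": the same for the moment, N m; "finger_gap": opening from 0.0 (shut) to 1.0 (fully open); "gripper_force": force on a finger pad.
Only numpy, scipy, OpenCV 4.12 (cv2) and the standard library are available. Lean on these libraries where they do the work, as an engineer would, in place of code of your own. Each camera call takes 0.05 s, during which the arm holds its last target. There are 200 camera calls.

TASK

The sliding lid of the wooden medicine box on the nightstand is latched open by a brass spring catch that stands up through the window in the lid. With the fingertips, press the catch down through the window and, holding it down, push the lid shut past it, fully home, so that the catch springs up again behind the lid's back edge and locks it. Do not pick anything up and leave the other things where they are; finish with the hand clear.

Things in the scene. Friction and masses are not known exactly. Their poses are not given: they have to be found in the camera images.
- box: Dark wood medicine box, fixed: 118 (its x) x 188 (its y) x 61 mm high, walls 8. Origin: centre of underside, z up; +y is the way the lid slides shut. The lid runs along y between grooved long walls, its underside 50 and top 56 mm above the table. Catch at x 0, y -42.5 mm. Below the lid's path the inside is free down to 42 mm above the table. While open, 58 mm at the +y end is uncovered.
- lid_window (a point): Centre of the window in the sliding lid, level with the lid's top face; axes as the lid's. Window 56 (x) x 36 mm (y). A finger standing in it pushes the lid by the window's +y edge. Open: the window surrounds the catch, with 3 mm play each way along y. Shut: 58 mm further on along the box's +y, the lid's front edge against the box's end wall.
- catch_top (a point): Centre of the top of the brass spring catch, a block 44 (box x) x 30 mm (box y) that moves only up and down. Up: 60 mm above the table, 4 mm proud of the lid. The lid passes only when it is pressed more than 10 mm. A finger at least 10 mm wide along y, pushing on the window's +y edge, still stands on the catch when the lid's strip behind the window comes over it and keeps it down.
- catch (a joint): How far the catch is pressed down, m: 0 up, 0.014 at its bottom stop. Spring: about 3 N to start, 6.5 N at the bottom.
- tin: small loose round aluminium tin, 32 mm across, 22 mm high, lying on the floor of the medicine box in its open end; its top is well below the lid's path; origin centre of underside. Leave alone.
- case: black spectacles case, 45 x 150 x 34 mm high, lying beside the box; origin centre of underside. Leave alone.
- cream: white cream jar, 48 mm across, 45 mm high, beside the box; origin centre of underside. Leave alone.
- remote: black remote control, 150 x 42 x 18 mm high, lying at the back end of the box; origin centre of underside. Leave alone.
- book: paperback, 200 x 130 x 32 mm high; origin centre of underside. Leave alone.
- mug: white mug, 80 mm across, 95 mm high; origin centre of underside. Leave alone.
- lid: The loose sliding lid, medium wood: 100 (x) x 110 (y) x 6 mm, about 0.1 kg, held in grooves (1.5 mm play up and down), slides with a few newtons. Origin: the window's centre, on the underside; y along the box's y. Back edge 40 mm behind the origin (-y), front edge 70 mm ahead. The catch springs up once the back edge has passed it.
Things that resemble listed ones, but are neither listed nor needed, are in the scene too. There is more than one size of the lid; the job needs the smaller. Leave any blue look-alike of the box alone.

How it is judged:
On the way, in this order (a step that is already met when the one before it is completed fails the run):
1. the catch is pressed down (more than 9 mm) while the lid is still at its open place (value of joint catch above 0.009 m and y of lid_window in the frame of box below -0.0365 m), for 0.05 s.
2. with the catch still down, the lid is slid past it (more than 25 mm from the open place) (value of joint catch above 0.006 m and y of lid_window in the frame of box above -0.0175 m), for 0.05 s.
At the end, for the whole second after the job is handed in: The lid is shut, within 3.5 mm of its end wall (slid at least 54.5 of 58 mm), at rest, and the catch has sprung up behind its back edge (less than 3 mm from fully up) (y of lid_window in the frame of box above 0.012 m and value of joint catch below 0.003 m and linear speed of lid below 0.01 m/s); the robot touches nothing.
It fails at once if the lid is lifted out of its grooves (window more than 10 mm above its level) (height (world z) of lid_window above 0.066 m).
It fails at once if something else is moved more than 30 mm, or tipped over (distance of any of tin, case, cream, remote, book, mug from where it was at the start of the episode above 0.03 m or angle between any of tin, case, cream, remote, book, mug's own z axis and vertical above 0.5 rad).
It also fails if it takes over 35 s, if anything falls off the work surface, if the arm or the gripper's body presses on something with over 40 N, if the wrist force passes 120 N, or if a joint passes its speed limit or range.

## Working session

There is one attempt and no reset: what is moved stays moved. The work goes in short steps, Python scripts to look and compute and a tool call to move; the robot and the scene stay as the last step left them, time stands still between calls to the robot, and variables do not carry over. Pictures are saved under pics/ and viewed, at most 10 in all, crops included, and the job is handed in when it is done.

Besides the shell and the picture viewer there is one more tool, called after "Call:" in YAML: its name, and indented under it one key for each argument. apply_moves: Moves the arm, as the interface text tells. Shifts and turns lie within -1 to 1; 1 stands for 800 mm of shift or 180 degrees of turn. Its arguments: {"type":"object","properties":{"claw":{"type":"array","items":{"type":"number"}},"travel":{"type":"array","items":{"type":"array","items":{"type":"number"}}},"turn":{"type":"array","items":{"type":"array","items":{"type":"number"}}},"newtons":{"type":"number"}},"required":["claw","travel","turn"]}

```bash
mkdir -p pics; cat > h.py <<'E'
import numpy as np, cv2
from station import manip
def snap(n,f=None):
    s=manip.snapshot(n)
    if f: cv2.imwrite('pics/'+f,s['pixels'][:,:,::-1])
    np.savez('/tmp/'+n+'.npz',**s); return s
def ray(s,u,v,z):
    R=s['R'];t=s['t'];c=-R.T@t
    d=R.T@np.linalg.inv(s['intrinsics'])@np.array([u,v,1.]); return c+d*(z-c[2])/d[2]
def cloud(s):
    v,u=np.mgrid[:420,:560];K=s['intrinsics'];d=s['depth']
    P=np.stack([(u-K[0,2])/K[0,0]*d,(v-K[1,2])/K[1,1]*d,d],-1)
    return (P-s['t'])@s['R']
E
python3 - <<'E'
from h import *
a=snap('top','top1.png');b=snap('side','side1.png')
for s in(a,b): print(-s['R'].T@s['t'], s['intrinsics'][0])
st=manip.sense();print(st['t'],st['tcp_pos'],st['tool_rot'],st['finger_gap'])
E
```

```text
[ 0.21244707 -0.01689426  1.59566582] [518.06773316   0.         284.80668471]
[ 0.2681001  -0.84464879  0.66896811] [388.30605639   0.         267.98641365]
0.1 [0.23826201 0.57710226 0.23042503] [ 1.94636519e-01  9.80874937e-01 -9.24151493e-04 -3.59450371e-04] 0.9992950453306779
```

View pics/top1.png

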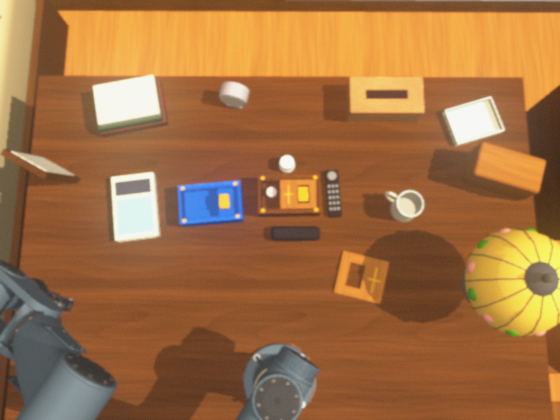

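View pics/side1.png

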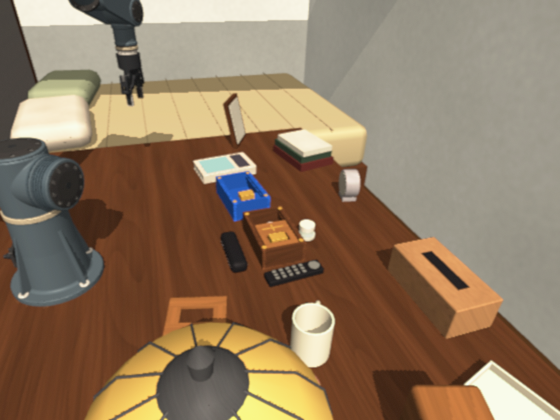

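Top view: the dark-wood box is at (290,195), with its catch at (303,194) and the tin in its open end at (271,191), so the lid shuts toward image left. Possible confusions: the blue box (210,203), the larger loose lid (362,278) and the tissue box (387,96). I choose the dark-wood box and check it in a crop.

```bash
python3 - <<'E'
from h import *
s=dict(np.load('/tmp/top.npz'))
im=s['pixels'][:,:,::-1].copy()
cv2.imwrite('pics/crop1.png',cv2.resize(im[145:250,240:350],None,fx=5.5,fy=5.5,interpolation=cv2.INTER_CUBIC))
P=cloud(s); hsv=cv2.cvtColor(im,cv2.COLOR_BGR2HSV)
sub=np.zeros(P.shape[:2],bool); sub[170:218,252:325]=1
# box region by height 
m=sub&(P[...,2]>.045)&(P[...,2]<.08)
n,l,st,c=cv2.connectedComponentsWithStats(m.astype(np.uint8)); print(st,c)
print('z cloud',np.percentile(P[...,2][m],[5,25,50,75,95]))
for (u,v) in [(303,194),(288,195),(271,191),(263,205),(312,180),(303,205),(332,195),(295,234)]: print(u,v,hsv[v,u],P[v,u].round(4))
# brass corner posts / catch : saturated yellow
y=sub&(hsv[...,0]>17)&(hsv[...,0]<32)&(hsv[...,1]>150)&(hsv[...,2]>150)
n,l,st,c=cv2.connectedComponentsWithStats(y.astype(np.uint8))
for i in range(1,n): 
  if st[i,4]>2: print(st[i],c[i],ray(s,*c[i],.06).round(4))
o=sub&(hsv[...,0]>=8)&(hsv[...,1]>150)&(hsv[...,2]>140)
n,l,st,c=cv2.connectedComponentsWithStats(o.astype(np.uint8))
for i in range(1,n):
  if st[i,4]>20:
    q=np.argwhere(l==i)[:,::-1].astype(np.float32);r=cv2.minAreaRect(q);print('lid',st[i],r,ray(s,*r[0],.056))
E
```

```text
[[     0      0    560    420 233376]
 [   258    175     63     40   1824]] [[279.39434218 209.62156349]
 [293.01864035 193.94627193]]
z cloud [0.04986367 0.05477712 0.05810162 0.06102049 0.06470109]
303 194 [ 26 196 247] [ 0.5462 -0.0703  0.0603]
288 195 [ 24 191 246] [ 0.5436 -0.0248  0.0577]
271 191 [ 21  15 246] [0.5629 0.0278 0.0263]
263 205 [ 10 152 144] [0.5214 0.0527 0.0116]
312 180 [ 15 184 230] [ 0.5895 -0.0978  0.0622]
303 205 [ 16 183 238] [ 0.5137 -0.0704  0.0528]
332 195 [ 13  60 119] [ 0.5529 -0.1623  0.0159]
295 234 [ 9 61 83] [ 0.4273 -0.0464  0.0357]
[313 175   5   5  17] [314.64705882 177.        ] [ 0.5995 -0.1061  0.06  ]
[261 176   4   4  13] [262.38461538 177.61538462] [0.5971 0.0534 0.06  ]
[283 184  11  20  87] [288.1954023  193.88505747] [ 0.5465 -0.0254  0.06  ]
[297 186  12  16 176] [302.80113636 193.51136364] [ 0.5478 -0.0697  0.06  ]
[314 207   4   5  16] [315.5 209. ] [ 0.5001 -0.1078  0.06  ]
[261 208   4   5  16] [262.5 210. ] [0.4966 0.052  0.06  ]
lid [ 252  170   73   48 2169] ((288.0, 193.5), (72.0, 47.0), 0.0) [ 0.54859531 -0.02484658  0.056     ]
```

View pics/crop1.png

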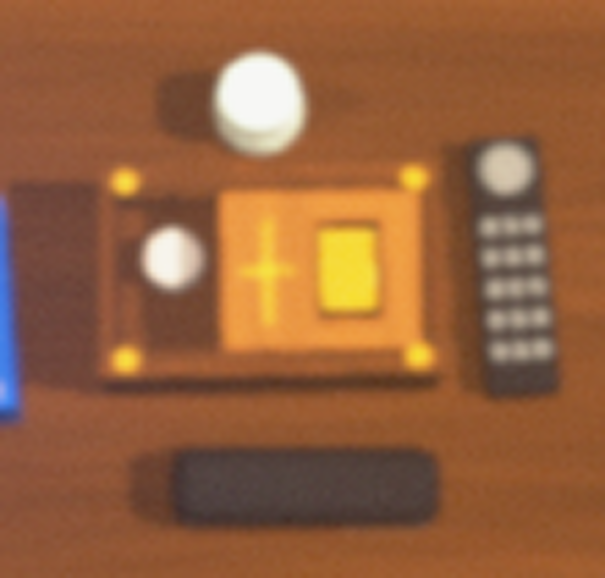

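The crop confirms the choice: dark box, orange lid with its window, catch at about (303,194), and the tin in the open +y end. The corner posts give a box centre of (0.548,-0.027) and a yaw of about 1°, so the catch is at (0.5485,-0.0697), which matches the brass blob. I will keep z high, shut the claw, and turn so the 22 mm pad width lies along box y.

Call:
apply_moves:
  claw: [-1, -1, -1, -1, -1]
  travel:
    - [-0.668, -0.6, 0]
    - [-0.668, -0.6, 0]
    - [-0.668, -0.6, 0]
    - [-0.668, -0.6, 0]
    - [-0.668, -0.6, 0]
  turn:
    - [0, 0, 0.37]
    - [0, 0, 0.37]
    - [0, 0, 0.37]
    - [0, 0, 0.37]
    - [0, 0, 0.37]
  newtons: 40

```text
t: 0.52
tcp_pos: [0.3287, 0.388, 0.231]
tool_rot: [0.489, 0.872, -0.0, -0.0]
force: [1.0, 1.0, -0.6]
finger_gap: 0.298
gripper_force: 0.0
```

```bash
cat > go.py <<'E'
from h import *
import sys
from scipy.spatial.transform import Rotation as Ro
T=np.array(list(map(float,sys.argv[1:4])));yaw=np.deg2rad(float(sys.argv[4]) if len(sys.argv)>4 else 1.0)
st=manip.sense();R=Ro.from_quat(st['tool_rot'])
G=Ro.from_matrix(np.array([[np.sin(-yaw)*-1,np.cos(yaw),0]]).repeat(3,0)*0+np.array([[ np.sin(yaw),np.cos(yaw),0],[-np.cos(yaw),np.sin(yaw),0],[0,0,-1]])) 
def best():
    o=[]
    for s in(1,-1):
        y=s*np.array([np.cos(yaw),np.sin(yaw),0]);z=np.array([0,0,-1.]);x=np.cross(y,z)
        o.append((R.inv()*Ro.from_matrix(np.c_[x,y,z])).as_rotvec())
    return min(o,key=np.linalg.norm)
print('t',st['t'],'tcp',st['tcp_pos'].round(4) if hasattr(st['tcp_pos'],'round') else st['tcp_pos'],'F',np.round(st['force'],1),'gap',st['finger_gap'])
print('q',np.round(st['q'],2),'shift',(R.inv().apply(T-st['tcp_pos'])/.8).round(4),'turn',(best()/np.pi).round(4))
E
sed -i '/^G=/d' go.py; python3 go.py .5485 -.0697 .23
```

```text
t 0.5167 tcp [0.3287 0.388  0.231 ] F [ 1.   1.  -0.6] gap 0.2984538628873388
q [ 0.65  0.37  1.72 -0.    1.05  0.1 ] shift [-0.6314 -0.0641  0.0014] turn [-2.000e-04  1.000e-04  1.691e-01]
```

Call:
apply_moves:
  claw: [-1, -1, -1, -1, -1]
  travel:
    - [-0.631, -0.064, 0]
    - [-0.631, -0.064, 0]
    - [-0.631, -0.064, 0]
    - [-0.631, -0.064, 0]
    - [-0.631, -0.064, 0]
  turn:
    - [0, 0, 0.169]
    - [0, 0, 0.169]
    - [0, 0, 0.169]
    - [0, 0, 0.169]
    - [0, 0, 0.169]

```text
t: 0.93
tcp_pos: [0.4201, 0.2005, 0.2312]
tool_rot: [0.701, 0.714, -0.0, -0.0]
force: [1.5, 0.3, -0.4]
finger_gap: -0.007
gripper_force: 0.0
```

```bash
python3 go.py .5485 -.0697 .15
```

```text
t 0.9333 tcp [0.4201 0.2005 0.2312] F [ 1.5  0.3 -0.4] gap -0.006899482861048365
q [0.2  0.31 1.82 0.   1.01 0.19] shift [-0.3407  0.1543  0.1014] turn [-0.0001  0.      0.0003]
```

Call:
apply_moves:
  claw: [-1, -1, -1, -1, -1]
  travel:
    - [-0.34, 0.154, 0.1]
    - [-0.34, 0.154, 0.1]
    - [-0.34, 0.154, 0.1]
    - [-0.34, 0.154, 0.1]
    - [-0.34, 0.154, 0.1]
  turn:
    - [0, 0, 0]
    - [0, 0, 0]
    - [0, 0, 0]
    - [0, 0, 0]
    - [0, 0, 0]

```text
t: 1.35
tcp_pos: [0.5073, 0.0191, 0.1767]
tool_rot: [0.699, 0.715, -0.0, -0.0]
force: [-0.0, -0.3, 0.1]
finger_gap: -0.003
gripper_force: 0.0
```

```bash
python3 go.py .5485 -.0697 .13
```

```text
t 1.35 tcp [0.5073 0.0191 0.1767] F [-0.  -0.3  0.1] gap -0.0034835168368772553
q [-0.18  0.45  1.78  0.    0.91 -0.21] shift [-0.1122  0.0489  0.0583] turn [-0.0002 -0.0001  0.0017]
```

Call:
apply_moves:
  claw: [-1, -1, -1, -1, -1]
  travel:
    - [-0.112, 0.049, 0.058]
    - [-0.112, 0.049, 0.058]
    - [-0.112, 0.049, 0.058]
    - [-0.112, 0.049, 0.058]
    - [-0.112, 0.049, 0.058]
  turn:
    - [0, 0, 0.001]
    - [0, 0, 0.001]
    - [0, 0, 0.001]
    - [0, 0, 0.001]
    - [0, 0, 0.001]

```text
t: 1.77
tcp_pos: [0.5479, -0.0687, 0.1298]
tool_rot: [0.701, 0.713, -0.0, -0.001]
force: [-0.6, 0.0, -0.3]
finger_gap: 0.002
gripper_force: 0.0
```

```bash
python3 - <<'E'
from h import *
s=snap('wrist','w1.png');P=cloud(s)
im=s['pixels'][:,:,::-1];hsv=cv2.cvtColor(im,cv2.COLOR_BGR2HSV)
y=((hsv[...,0]>19)&(hsv[...,0]<34)&(hsv[...,1]>130)&(hsv[...,2]>120)).astype(np.uint8)
n,l,st,c=cv2.connectedComponentsWithStats(y)
for i in range(1,n):
  if st[i,4]>60: print(st[i],c[i].round(1),ray(s,*c[i],.06).round(4),np.median(P[l==i],0).round(4))
E
python3 go.py .5485 -.0697 .075
```

```text
t 1.8167 tcp [ 0.5475 -0.0674  0.1304] F [-0.7  0.7  0.4] gap 0.0007751094488383355
q [-0.33  0.57  1.71  0.    0.86 -0.34] shift [-0.003   0.0013  0.0692] turn [-0.0007 -0.0004  0.0004]
```

View pics/w1.png

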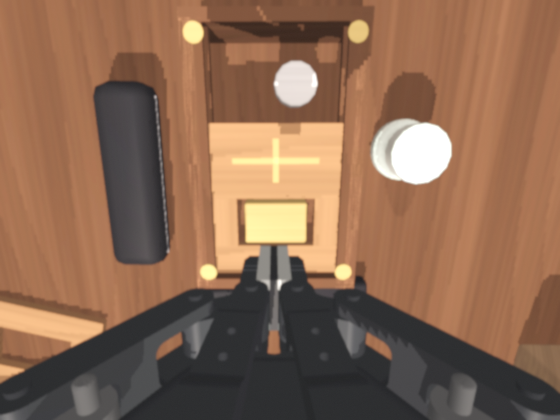

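The wrist view shows the shut fingertips at (273,255) in line with the box. The catch is at (276,222), its four posts are at (193,32), (358,31), (208,272) and (343,271), and the tin is at (295,83) ahead.

```bash
python3 - <<'E'
from h import *
s=dict(np.load('/tmp/wrist.npz'));im=s['pixels'][:,:,::-1];hsv=cv2.cvtColor(im,cv2.COLOR_BGR2HSV)
P=cloud(s)
for p in [(193,32),(358,31),(208,272),(343,271),(276,222),(245,222),(307,222),(276,202),(276,243),(276,199),(276,247),(226,180)]: print(p,hsv[p[1],p[0]],ray(s,*p,.06).round(4),P[p[1],p[0]].round(4))
E
python3 go.py .5485 -.0697 .075
```

```text
(193, 32) [ 27  84 255] [0.4969 0.052  0.06  ] [0.4971 0.0518 0.0607]
(358, 31) [ 20 113 233] [0.5976 0.0541 0.06  ] [0.597  0.0534 0.0627]
(208, 272) [ 30  78 255] [ 0.4995 -0.1095  0.06  ] [ 0.4999 -0.1085  0.0619]
(343, 271) [ 27  84 255] [ 0.6007 -0.1069  0.06  ] [ 0.6002 -0.106   0.0618]
(276, 222) [ 26  89 255] [ 0.5498 -0.0692  0.06  ] [ 0.5498 -0.0694  0.0593]
(245, 222) [ 19 117 224] [ 0.5276 -0.0696  0.06  ] [ 0.5275 -0.0699  0.059 ]
(307, 222) [ 13 130 159] [ 0.572  -0.0688  0.06  ] [ 0.5741 -0.0747  0.0422]
(276, 202) [ 19 124 189] [ 0.5496 -0.0544  0.06  ] [ 0.5496 -0.0548  0.0584]
(276, 243) [ 17 129 168] [ 0.5501 -0.0853  0.06  ] [ 0.5502 -0.0884  0.0524]
(276, 199) [ 16 124 193] [ 0.5495 -0.0522  0.06  ] [ 0.5496 -0.0548  0.0497]
(276, 247) [13 23 76] [ 0.5502 -0.0885  0.06  ] [ 0.5492 -0.0565  0.1361]
(226, 180) [ 15 113 241] [ 0.5148 -0.0393  0.06  ] [ 0.514  -0.0402  0.0551]
t 1.8167 tcp [ 0.5475 -0.0674  0.1304] F [-0.7  0.7  0.4] gap 0.0007751094488383355
q [-0.33  0.57  1.71  0.    0.86 -0.34] shift [-0.003   0.0013  0.0692] turn [-0.0007 -0.0004  0.0004]
```

Call:
apply_moves:
  claw: [-1, -1, -1, -1, -1]
  travel:
    - [-0.002, 0.0015, 0.04]
    - [-0.002, 0.0015, 0.075]
    - [-0.002, 0.0015, 0.075]
    - [-0.002, 0.0015, 0.075]
    - [-0.002, 0.0015, 0.075]
  turn:
    - [0, 0, 0]
    - [0, 0, 0]
    - [0, 0, 0]
    - [0, 0, 0]
    - [0, 0, 0]

```text
t: 2.23
tcp_pos: [0.55, -0.0682, 0.0724]
tool_rot: [0.699, 0.715, 0.0, 0.001]
force: [-1.0, -0.3, -0.1]
finger_gap: -0.002
gripper_force: 0.0
```

```bash
python3 go.py .549 -.0697 .048
```

```text
t 2.2333 tcp [ 0.55   -0.0682  0.0724] F [-1.  -0.3 -0.1] gap -0.0022460142484829744
q [-0.33  0.67  1.74  0.    0.73 -0.35] shift [-0.0018 -0.0013  0.0304] turn [0.0004 0.0001 0.0013]
```

Call:
apply_moves:
  claw: [-1, -1, -1, -1, -1]
  travel:
    - [-0.001, 0, 0.01]
    - [-0.001, 0, 0.02]
    - [-0.001, 0, 0.028]
    - [-0.001, 0, 0.028]
    - [-0.001, 0, 0.028]
  turn:
    - [0, 0, 0]
    - [0, 0, 0]
    - [0, 0, 0]
    - [0, 0, 0]
    - [0, 0, 0]

```text
t: 2.65
tcp_pos: [0.5512, -0.0702, 0.0492]
tool_rot: [0.7, 0.714, 0.001, 0.001]
force: [1.8, 1.3, 4.9]
finger_gap: -0.002
gripper_force: 2.7
```

```bash
python3 go.py .549 -.0697 .0475
```

```text
t 2.65 tcp [ 0.5512 -0.0702  0.0492] F [1.8 1.3 4.9] gap -0.002408069804925985
q [-0.33  0.71  1.74  0.    0.69 -0.35] shift [ 0.0007 -0.0028  0.0021] turn [0.0011 0.0002 0.0006]
```

Call:
apply_moves:
  claw: [-1, -1, -1]
  travel:
    - [0, -0.001, 0.002]
    - [0, -0.001, 0.002]
    - [0, -0.001, 0.002]
  turn:
    - [0, 0, 0]
    - [0, 0, 0]
    - [0, 0, 0]

```text
t: 2.9
tcp_pos: [0.5509, -0.0703, 0.048]
tool_rot: [0.7, 0.714, 0.001, 0.002]
force: [3.6, 1.2, 5.3]
finger_gap: 0.0
gripper_force: 2.9
```

```bash
python3 go.py .549 -.0697 .0475
```

```text
t 2.9 tcp [ 0.5509 -0.0703  0.048 ] F [3.6 1.2 5.3] gap 0.0004185944608909594
q [-0.33  0.71  1.75  0.    0.68 -0.35] shift [ 0.0008 -0.0024  0.0007] turn [0.0015 0.0003 0.0006]
```

Call:
apply_moves:
  claw: [-1, -1, -1, -1, -1]
  travel:
    - [0.005, 0, 0.0005]
    - [0.01, 0, 0.0005]
    - [0.015, 0, 0.0005]
    - [0.02, 0, 0.0005]
    - [0.025, 0, 0.0005]
  turn:
    - [0, 0, 0]
    - [0, 0, 0]
    - [0, 0, 0]
    - [0, 0, 0]
    - [0, 0, 0]

```text
t: 3.32
tcp_pos: [0.5497, -0.0516, 0.0476]
tool_rot: [0.7, 0.714, -0.0, 0.002]
force: [-0.0, -5.7, 6.4]
finger_gap: -0.002
gripper_force: 3.2
```

```bash
python3 go.py .548 .0052 .0475
```

```text
t 3.3167 tcp [ 0.5497 -0.0516  0.0476] F [-0.  -5.7  6.4] gap -0.001747482825675122
q [-0.29  0.71  1.75 -0.    0.68 -0.31] shift [ 0.0711 -0.0006 -0.0001] turn [0.0009 0.0009 0.0011]
```

Call:
apply_moves:
  claw: [-1, -1, -1, -1, -1]
  travel:
    - [0.006, 0, 0]
    - [0.012, 0, 0]
    - [0.018, 0, 0]
    - [0.024, 0, 0]
    - [0.03, 0, 0]
  turn:
    - [0, 0, 0]
    - [0, 0, 0]
    - [0, 0, 0]
    - [0, 0, 0]
    - [0, 0, 0]

```text
t: 3.73
tcp_pos: [0.5483, -0.0262, 0.0468]
tool_rot: [0.7, 0.714, -0.0, 0.001]
force: [0.9, -4.6, 3.5]
finger_gap: 0.001
gripper_force: 2.3
```

```bash
python3 go.py .548 -.005 .0475
```

```text
t 3.7333 tcp [ 0.5483 -0.0262  0.0468] F [ 0.9 -4.6  3.5] gap 0.0006835463455469162
q [-0.25  0.71  1.76 -0.    0.67 -0.27] shift [ 0.0265  0.0001 -0.001 ] turn [0.0003 0.0003 0.0008]
```

Call:
apply_moves:
  claw: [-1, -1, -1, -1, -1]
  travel:
    - [0.006, 0, 0]
    - [0.012, 0, 0]
    - [0.018, 0, 0]
    - [0.024, 0, 0]
    - [0.026, 0, 0]
  turn:
    - [0, 0, 0]
    - [0, 0, 0]
    - [0, 0, 0]
    - [0, 0, 0]
    - [0, 0, 0]

```text
t: 4.15
tcp_pos: [0.5474, -0.0051, 0.0464]
tool_rot: [0.699, 0.715, -0.001, 0.0]
force: [-0.3, -10.7, 2.4]
finger_gap: -0.001
gripper_force: 5.6
```

```bash
python3 go.py .548 .0 .0475
```

```text
t 4.15 tcp [ 0.5474 -0.0051  0.0464] F [ -0.3 -10.7   2.4] gap -0.0005804416340301959
q [-0.21  0.71  1.76 -0.    0.67 -0.23] shift [ 0.0064  0.0009 -0.0013] turn [-0.0001  0.0005  0.0015]
```

Force is rising near the predicted end. I'll push a little more.

Call:
apply_moves:
  claw: [-1, -1, -1, -1]
  travel:
    - [0.003, 0, 0]
    - [0.005, 0, 0]
    - [0.005, 0, 0]
    - [0.005, 0, 0]
  turn:
    - [0, 0, 0]
    - [0, 0, 0]
    - [0, 0, 0]
    - [0, 0, 0]

```text
t: 4.48
tcp_pos: [0.5474, -0.005, 0.0465]
tool_rot: [0.699, 0.715, -0.002, 0.002]
force: [-1.7, -20.4, 2.7]
finger_gap: 0.0
gripper_force: 9.6
```

```bash
python3 - <<'E'
from h import *
s=snap('wrist','w2.png')
E
python3 go.py .548 .0 .0475
```

```text
t 4.5333 tcp [ 0.5474 -0.005   0.0465] F [ -1.3 -19.8   2.4] gap 0.0016640572090660221
q [-0.21  0.71  1.76 -0.01  0.67 -0.23] shift [ 0.0062  0.0009 -0.0013] turn [-0.0002  0.0019  0.0019]
```

View pics/w2.png

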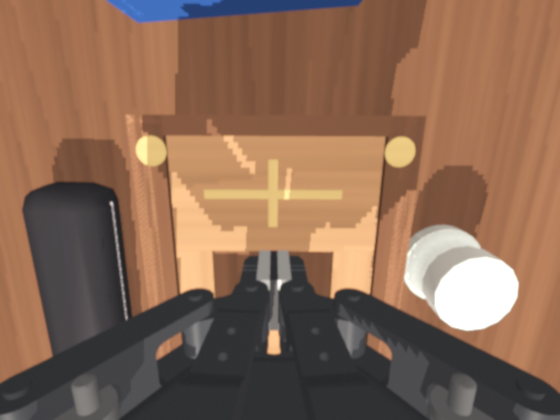

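The lid's front edge is flush against the end wall (row 136), and it stalled at 20 N exactly at the predicted place. I'll back off slightly within the window, then lift.

Call:
apply_moves:
  claw: [-1, -1, -1, -1, -1]
  travel:
    - [-0.005, 0, 0]
    - [-0.01, 0, 0]
    - [-0.01, 0, -0.02]
    - [-0.01, 0, -0.06]
    - [-0.01, 0, -0.1]
  turn:
    - [0, 0, 0]
    - [0, 0, 0]
    - [0, 0, 0]
    - [0, 0, 0]
    - [0, 0, 0]

```text
t: 4.95
tcp_pos: [0.545, -0.0075, 0.1254]
tool_rot: [0.7, 0.714, -0.001, -0.004]
force: [0.3, -0.0, 0.2]
finger_gap: 0.003
gripper_force: 0.0
```

Call:
apply_moves:
  claw: [-1, -1, -1, -1, -1]
  travel:
    - [0, 0, -0.05]
    - [-0.05, 0, -0.1]
    - [-0.1, 0, -0.15]
    - [-0.15, 0, -0.15]
    - [-0.15, 0, -0.15]
  turn:
    - [0, 0, 0]
    - [0, 0, 0]
    - [0, 0, 0]
    - [0, 0, 0]
    - [0, 0, 0]

```text
t: 5.37
tcp_pos: [0.5508, -0.1309, 0.249]
tool_rot: [0.7, 0.714, 0.001, 0.002]
force: [0.4, 0.5, -1.0]
finger_gap: 0.0
gripper_force: 0.0
```

```bash
python3 - <<'E'
from h import *
s=snap('wrist','w3.png');P=cloud(s)
t=snap('top');Q=cloud(t)
cv2.imwrite('pics/top3.png',cv2.resize(t['pixels'][145:250,240:350,::-1],None,fx=5,fy=5,interpolation=cv2.INTER_CUBIC))
m=(abs(P[...,0]-.549)<.015)&(abs(P[...,1]+.0697)<.008)
print('catch z',np.median(P[m],0) if m.any() else None)
st=manip.sense();print(st['t'],st['tcp_pos'],st['force'])
E
```

```text
catch z [ 0.54910851 -0.06965575  0.05988514]
5.4667 [ 0.55078439 -0.13154048  0.2478638 ] [ 0.47120981  1.17974626 -0.0892945 ]
```

View pics/w3.png

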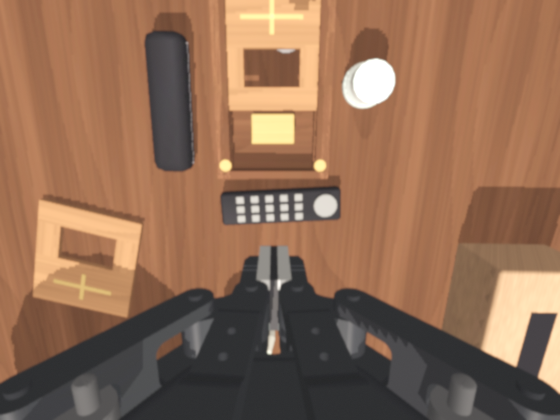

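The catch (272,128) is up at z 0.060, behind the lid's back edge (row 110). The lid is shut and the hand is clear.

```bash
python3 -c "
from station import manip
print(manip.sign_off())"
```

```text
the job is handed in; nothing more can be done
None
```

The lid is shut fully home and the catch has sprung up behind its back edge (top measured at 60 mm); the hand is clear, no other object was touched, and I handed the job in at about 5.5 s (sign-off gave no verdict).

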